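# Lock the egg scale and turn the pan to the cup

## Robot

A 6-joint arm with a two-finger parallel gripper is mounted at the origin on a cart in front of the work surface, level with it; the furniture and walls round the work are solid. World frame = base frame: x ahead of the robot, y to its left, z up, the work surface at z = 0. Lengths are in m, angles in rad, forces in N, time in s.
With the tool pointing down it reaches from about 0.275 to 0.85 m from the base axis. Payload 19 kg.
Tool frame: the origin (TCP) lies between the finger pads, 19 mm behind the fingertips; this is the grasp point; z points along the fingers, y is the line along which they close (so a half turn about z gives the same grasp; the last joint's range is limited). The gripper opens to 85 mm and grips with 20 to 120 N. Pads are 22 mm wide; open, the fingers measure 114 mm over their backs; the gripper's body (76 mm by 85 mm) begins 54 mm behind the grasp point. The pads swing forward as they close: fully open they stand 13 mm farther back than shut.
Start: joints at [1.134, 0.15, 1.437, -0, 1.554, -0.134], TCP at [0.171, 0.549, 0.25] pointing down, gripper open.
Joint ranges: [-2.8, 2.8], [-0.68, 2.1], [0.12, 2.68], [-1.39, 4.53], [0.16, 2.79], [-2.81, 2.81]. Speed limits (rad/s): [1.89, 1.89, 2.22, 3.01, 3.01, 3.01].

## Interface

Orientations are given as a 3x3 rotation matrix whose columns are the frame's x, y, z axes.
In Python, from cell import bot, viewer, finish_job gives the robot as it stands (bot), with the cameras (viewer) and the job as plain functions.
- The arm moves only by the shell command python3 drive.py 'ROWS' [OPENING] [FORCE]. ROWS is a JSON list of rows, 1 to 8 of them, each of 4 numbers: dx, dy, dz in normalised numbers (1 is 0.5 m), then a turn about the tool's z in a scale on which 1.0 is pi rad; each row shifts and turns the commanded pose from where the row before left it, along the tool's axes as they then stand; what a row does not reach is not made up. A row lasts 1/12 s, in which the tool goes at most 0.0417 m and 0.125 rad, less where a joint would pass 70% of its speed; a pose out of reach is approached as far as the arm can. OPENING is the opening from 0.0 (shut) to 1.0 (fully open), set as the command begins (- or left out keeps the last). The fingers move at their own pace and stop on an object; FORCE is the grip in N (left out, the last holds). Time passes only in rows, so rows that do not move let the fingers close. It prints the time, the measured TCP pose, the force, the opening and the grip force at its end. No shift or turn number may pass 1 either way. Input that does not fit is refused with a message, and nothing moves.
- bot.get_obs(): the state, without advancing time (a new reading comes with each control period).
- viewer.capture(name): name is "scene" or "top" or "wrist"; returns a dict with "pixels" (480x640x3 uint8, blue, green, red), "fx", "fy", "cx", "cy" (pixels), "origin" and "attitude" of the camera in the world. Camera axes: x right, y down, z forward; pixel columns grow to the right and rows downward; lengths in m; the calibration is good to about 2 mm. A picture is of the moment at which its call begins. There is no depth.
- finish_job(): hands the job in; it is judged then, once.
The state is a dict: "t": time; "joints": joint angles; "qvel": joint speeds; "joint_torque": joint torques, N m; "tool_pos": TCP position; "tool_rot": TCP orientation; "wrist_force": force on the tool from outside, world axes, zero at the start; "ft_torque": the same for the moment, N m; "finger_gap": opening from 0.0 (shut) to 1.0 (fully open); "grip_force": force on a finger pad.
Only numpy, scipy, OpenCV 4.12 (cv2) and the standard library are available. Lean on these libraries where they do the work, as an engineer would, in place of code of your own. Each camera call takes 0.05 s, during which the arm holds its last target. There are 200 camera calls.

## Task

Lock the kitchen scale by turning the round collar behind its pan anticlockwise (seen from above) until the collar's pointer stands at the bar-shaped locked mark. Then take the pan by the bail over it, lift it straight up about 8 cm clear of the scale with the egg lying loose in it, and only then turn it level through a quarter turn on the spot so that its pouring lip points at the cup, whichever side that stands. Keep the egg in the middle of the pan and do not touch it, leave the cup and the other things alone, and finish while still holding the pan there, level and still.

Things in the scene. Friction and masses are not known exactly. Their poses are not given: they have to be found in the camera images.
- scale: kitchen scale, white flat base 290 x 130 mm, top 36 mm above the worktop, fixed. Origin on the worktop below the middle of the pan's seat; its x runs along the base away from the front (display) end, so that the base reaches from x = -75 to +215 mm; z up. It stands turned by up to about 20 degrees.
- seat (a point): middle of the scale's round seat (76 mm across), 38 mm above the worktop; the pan stands loose on it
- collar_axis (a point): middle of the lock collar's top rim, on its upright axis, 69 mm above the worktop, 160 mm behind the seat (scale's x). Collar: dark captive ring, 52 mm across (55 over its flutes), 45 to 69 mm above the worktop, round a steel hub (top 72 mm). Grip it across, clear of its pointer, with the TCP about 60 mm above the worktop.
- pointer_tip (a point): tip of the collar's pointer, a stub 7 mm wide and 9 mm high that stands out to 38 mm from the collar's axis, 51 mm above the worktop; turns with the collar
- locked_mark (a point): middle of the locked mark: a raised steel bar 16 x 5 mm on the base, 49 mm from the collar's axis, between collar and seat. (A small round steel dot marks the open end.)
- lock_collar (a joint): angle of the collar, rad: 0 with the pointer at the open dot, grows anticlockwise seen from above; 1.2 with the pointer at the locked mark; the stop is at 1.5. Starts between 0 and 0.35. Stays where it is left; friction about 0.06 N m.
- egg_pan: round aluminium pan, 128 mm across and 26 mm high, inside dished as a 12-degree cone, loose, about 180 g, standing on the seat. Origin at the centre of its underside, z up. Its x points away from its pouring lip; the bail runs along its y. The lip starts towards the scale's front end.
- bail_grip (a point): middle of the pan's grip: a black bar 52 mm long (along the pan's y), 14 mm wide (along the pan's x) and 16 mm high at the top of the bail, its middle 100 mm above the pan's underside, right over the pan's middle. The egg's top is about 50 mm above the pan's underside.
- pan_middle (a point): middle of the pan's dish, 5 mm above its underside
- lip_tip (a point): end of the pouring lip, a flat trough 30 mm wide on the rim, 87 mm from the pan's middle (pan's -x), 26 mm above its underside
- egg_center (a point): centre of the egg (57 x 44 x 44 mm, 58 g) that lies loose in the middle of the pan
- egg: the egg itself; origin at the middle of its underside as it first lay (it turns with the egg)
- cup: small striped espresso cup, 49 mm high, bowl 60 mm across, with a handle; loose. It stands about 150 mm to the left or to the right of the seat, the salt shaker on the other side. Origin on its underside.
- cup_center (a point): centre of the cup's bowl, at its underside
- salt_shaker: salt shaker, 44 mm across, 90 mm high, loose, to be left alone; origin at the centre of its underside
- peanut_jar: jar with black lid, 68 mm across, 87 mm high, loose, beside the collar, to be left alone; origin at the centre of its underside
- garlic: head of garlic, 56 mm across and high, loose, on the other side of the collar, to be left alone; origin at its underside

How it is judged:
By the outcome, as a careful person would: the job done as asked, in the order asked, and still so for the second after the job is handed in, while the arm keeps its last pose, push and grip.
It also fails if it takes over 58 s, if anything falls off the work surface, if the arm or the gripper's body presses on something with over 40 N, if the wrist force passes 120 N, or if a joint passes its speed limit or range.

## Working session

There is one attempt and no reset: what is moved stays moved. The work goes in short steps, Python scripts to look and compute and a shell command to move; the robot and the scene stay as the last step left them, time stands still between calls to the robot, and variables do not carry over. Pictures are saved under pics/ and viewed, at most 10 in all, crops included, and the job is handed in when it is done.

```bash
ls; mkdir -p pics; python3 - <<'E'
from cell import bot, viewer, finish_job
import cv2,numpy as np,pickle
d={}
for n in("scene","top","wrist"):
    c=viewer.capture(n); d[n]=c; cv2.imwrite(f"pics/{n}0.png",c["pixels"])
    print(n,c["fx"],c["cx"],c["cy"],np.round(c["origin"],3),np.round(c["attitude"],3).tolist())
pickle.dump(d,open("d0.pkl","wb"))
o=bot.get_obs();print(o["t"],o["tool_pos"],np.round(o["tool_rot"],3).tolist(),o["finger_gap"])
E
```

```text
cell.py
drive.py
pics
scene 554.161174746443 320.5310264937209 239.5450199817393 [ 0.327 -0.487  0.759] [[0.901, -0.324, 0.288], [-0.434, -0.677, 0.594], [0.003, -0.66, -0.751]]
top 546.521825198277 313.14713024531574 246.22101856787378 [0.379 0.022 1.157] [[-0.006, -0.985, 0.171], [-1.0, 0.003, -0.016], [0.015, -0.171, -0.985]]
wrist 388.77640580701143 325.8907589299805 239.42954230672137 [0.101 0.571 0.373] [[0.298, 0.914, 0.274], [0.955, -0.285, -0.087], [-0.001, 0.287, -0.958]]
0.15 [0.17141822 0.5486654  0.24953101] [[-0.955, 0.298, -0.0], [0.298, 0.955, -0.001], [0.0, -0.001, -1.0]] 0.9995447868132291
```

View pics/scene0.png

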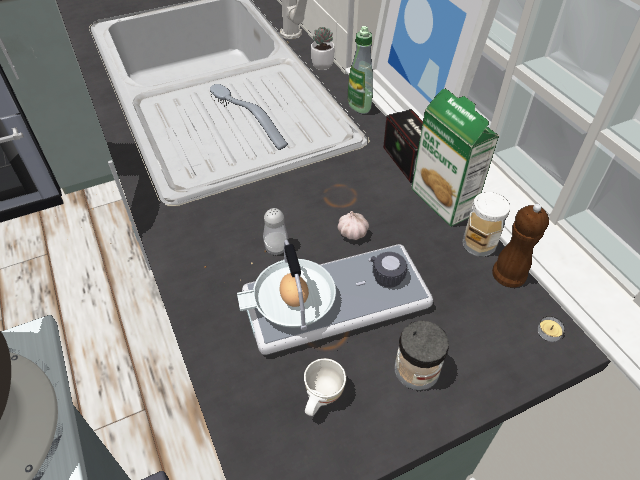

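View pics/top0.png

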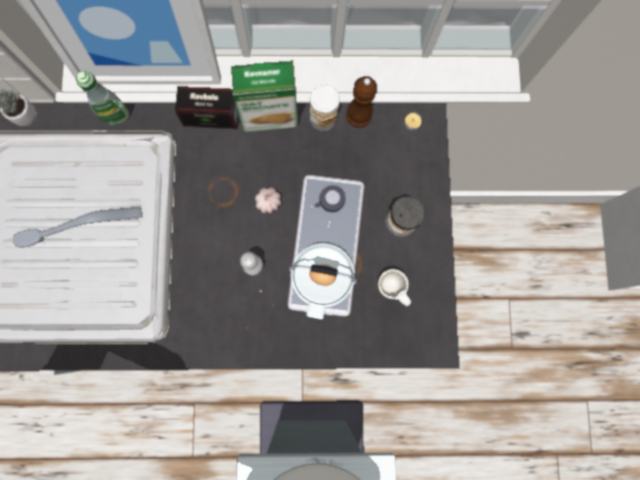

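The cup is right of the pan (scene 325,382; top 394,284). The collar is at scene (390,265) and top (332,198), the bail grip at scene (291,258) and top (323,268). Next I'll view enlarged crops to get exact pixels.

```bash
python3 - <<'E'
import cv2,numpy as np
a=cv2.imread("pics/scene0.png")[190:365,230:440];b=cv2.imread("pics/top0.png")[170:325,280:420]
a=cv2.resize(a,None,fx=3.8,fy=3.4,interpolation=2);cv2.imwrite("pics/sc.png",a)
b=cv2.resize(b,None,fx=3.8,fy=3.8,interpolation=2);cv2.imwrite("pics/tc.png",b);print(a.shape,b.shape)
E
```

```text
(595, 798, 3) (589, 532, 3)
```

View pics/sc.png

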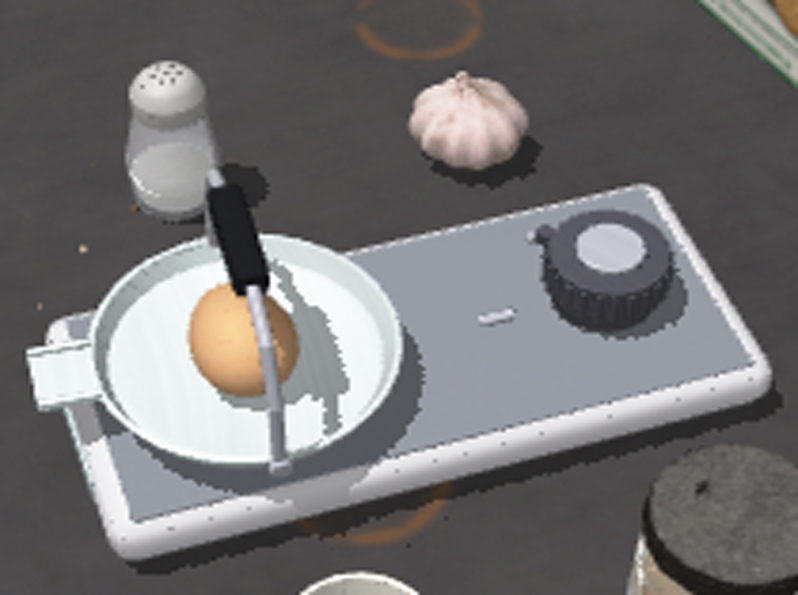

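View pics/tc.png

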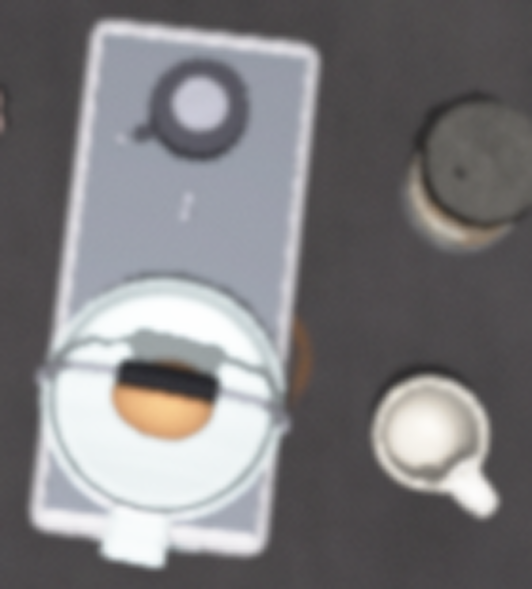

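The crops show:
- **Hub top:** sc (611,248), tc (200,104).
- **Bar mark:** sc (497,317), tc (185,206).
- **Pointer tip:** sc (541,233), tc (137,133).
- **Bail grip:** sc (239,237), tc (167,380).
- **Lip end:** sc (35,379), tc (134,562).

The pointer is close to the open dot.

```bash
cat >h.py <<'E'
import numpy as np
def ray(c,u,v):
    d=np.array(c["attitude"])@[(u-c["cx"])/c["fx"],(v-c["cy"])/c["fy"],1]; return np.array(c["origin"]),d/np.linalg.norm(d)
def tri(rays):
    A=0;b=0
    for o,d in rays:
        P=np.eye(3)-np.outer(d,d);A=A+P;b=b+P@o
    x=np.linalg.solve(A,b);return x,max(np.linalg.norm((np.eye(3)-np.outer(d,d))@(x-o)) for o,d in rays)
def atz(r,z): return r[0]+r[1]*(z-r[0][2])/r[1][2]
E
python3 - <<'E'
import pickle,numpy as np
from h import *
d=pickle.load(open("d0.pkl","rb"));S=lambda x,y:ray(d["scene"],230+x/3.8,190+y/3.4);T=lambda x,y:ray(d["top"],280+x/3.8,170+y/3.8)
for n,s,t,z in[("hub",(611,248),(200,104),.072),("bar",(497,317),(185,206),.037),("ptr",(541,233),(137,133),.051),("dot",(531,238),(121,139),.037),("grip",(239,237),(167,380),.138),("lip",(35,379),(134,562),.064)]:
    x,e=tri([S(*s),T(*t)]);print(n,np.round(x,4),round(e,4),z,"atz",np.round(atz(S(*s),z),4),np.round(atz(T(*t),z),4))
c=d["top"];print("cup",atz(ray(c,393,282),.049), "jar",atz(ray(c,407,210),.087),"garlic",atz(ray(c,268,200),.03),"salt",atz(ray(c,249,259),.09))
E
```

```text
hub [ 0.67   -0.0357  0.0706] 0.0011 0.072 atz [ 0.6704 -0.0368  0.072 ] [ 0.6685 -0.0353  0.072 ]
bar [ 0.6214 -0.0286  0.0361] 0.0013 0.037 atz [ 0.6224 -0.0294  0.037 ] [ 0.6199 -0.0282  0.037 ]
ptr [ 0.658  -0.0017  0.051 ] 0.0002 0.051 atz [ 0.6582 -0.0018  0.051 ] [ 0.6578 -0.0017  0.051 ]
dot [0.6584 0.0068 0.0374] 0.0006 0.037 atz [0.6591 0.007  0.037 ] [0.6579 0.0069 0.037 ]
grip [ 0.5113 -0.014   0.1386] 0.0012 0.138 atz [ 0.5127 -0.0137  0.138 ] [ 0.5102 -0.0138  0.138 ]
lip [0.4258 0.0015 0.0665] 0.0019 0.064 atz [0.4281 0.003  0.064 ] [0.424  0.0017 0.064 ]
cup [ 0.49648885 -0.15765794  0.049     ] jar [ 0.63803412 -0.18423759  0.087     ] garlic [0.67419833 0.09982695 0.03      ] salt [0.53877676 0.13209799 0.09      ]
```

Both views agree to within 2 mm, and the heights and the 160 mm spacing check out. The scale is turned about -8°. The pointer stands at 109° and the bar at 172°, so the collar needs about 1.1 rad of turn. I'll turn the tool first so its closing line is at 19°, square to the pointer.

The manual's scale: shifts go in shares of 0.5 m and turns go in shares of pi rad. Converting my numbers, 0.118 rad / 3.1416 = 0.0376.

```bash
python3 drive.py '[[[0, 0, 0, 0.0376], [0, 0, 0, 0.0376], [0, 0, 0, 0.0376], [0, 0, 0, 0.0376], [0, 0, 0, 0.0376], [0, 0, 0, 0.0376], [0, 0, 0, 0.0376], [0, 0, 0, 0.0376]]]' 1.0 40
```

```text
refused: ROWS must be a list of rows, each a list of 4 numbers. Nothing was moved.
```

Refused on format, not on reach. It needs a list of rows, each a list of 4 numbers.

```bash
python3 drive.py '[[0, 0, 0, 0.0376], [0, 0, 0, 0.0376], [0, 0, 0, 0.0376], [0, 0, 0, 0.0376], [0, 0, 0, 0.0376], [0, 0, 0, 0.0376], [0, 0, 0, 0.0376], [0, 0, 0, 0.0376]]' 1.0 40
cat >>h.py <<'E'
def rel(target,n=1):
    from cell import bot, viewer, finish_job
    o=bot.get_obs();R=np.array(o["tool_rot"]);d=R.T@(np.array(target)-o["tool_pos"])
    print("t",round(o["t"],2),"pos",np.round(o["tool_pos"],4),"ypsi",round(float(np.arctan2(R[1,1],R[0,1])),4),"d tool",np.round(d,4),"per row",np.round(d/n,4),"F",np.round(o["wrist_force"],1),"gap",round(o["finger_gap"],3),"grip",round(o["grip_force"],1),"j6",round(o["joints"][5],2))
E
python3 -c "
from h import *;rel([.67,-.036,.25],24)"
```

```text
t: 0.82
tool_pos: [0.1714, 0.5487, 0.2497]
tool_rot: [[-0.313, 0.95, -0.0], [0.95, 0.313, -0.001], [-0.0, -0.0, -1.0]]
wrist_force: [-0.5, -0.0, 0.5]
finger_gap: 0.999
grip_force: 0.0
t 0.82 pos [0.1714 0.5487 0.2497] ypsi 0.3181 d tool [-7.113e-01  2.907e-01 -1.000e-04] per row [-0.0296  0.0121 -0.    ] F [-0.5 -0.   0.5] gap 0.999 grip 0.0 j6 0.82
```

In the tool's units: -0.0296 m / 0.5 = -0.0592, 0.0121 m / 0.5 = 0.0242.

```bash
python3 drive.py '[[-0.0592, 0.0242, 0, 0], [-0.0592, 0.0242, 0, 0], [-0.0592, 0.0242, 0, 0], [-0.0592, 0.0242, 0, 0], [-0.0592, 0.0242, 0, 0], [-0.0592, 0.0242, 0, 0], [-0.0592, 0.0242, 0, 0], [-0.0592, 0.0242, 0, 0]]' >/dev/null
python3 drive.py '[[-0.0592, 0.0242, 0, 0], [-0.0592, 0.0242, 0, 0], [-0.0592, 0.0242, 0, 0], [-0.0592, 0.0242, 0, 0], [-0.0592, 0.0242, 0, 0], [-0.0592, 0.0242, 0, 0], [-0.0592, 0.0242, 0, 0], [-0.0592, 0.0242, 0, 0]]' >/dev/null
python3 drive.py '[[-0.0592, 0.0242, 0, 0], [-0.0592, 0.0242, 0, 0], [-0.0592, 0.0242, 0, 0], [-0.0592, 0.0242, 0, 0], [-0.0592, 0.0242, 0, 0], [-0.0592, 0.0242, 0, 0], [-0.0592, 0.0242, 0, 0], [-0.0592, 0.0242, 0, 0]]' >/dev/null
python3 drive.py '[[0, 0, 0, 0], [0, 0, 0, 0]]'
python3 - <<'E'
from h import *;rel([.67,-.036,.06],6)
from cell import bot, viewer, finish_job
import cv2,pickle
c=viewer.capture("wrist");cv2.imwrite("pics/w1.png",c["pixels"]);pickle.dump(c,open("w1.pkl","wb"))
E
```

```text
t: 2.98
tool_pos: [0.6733, -0.0334, 0.2487]
tool_rot: [[-0.317, 0.949, -0.002], [0.949, 0.317, 0.0], [0.001, -0.002, -1.0]]
wrist_force: [-0.5, 0.8, -1.0]
finger_gap: 1.001
grip_force: 0.0
t 2.98 pos [ 0.6733 -0.0334  0.2487] ypsi 0.3222 d tool [-0.0015 -0.0037  0.1887] per row [-0.0003 -0.0006  0.0315] F [-0.5  0.8 -1. ] gap 1.001 grip 0.0 j6 -0.49
```

View pics/w1.png

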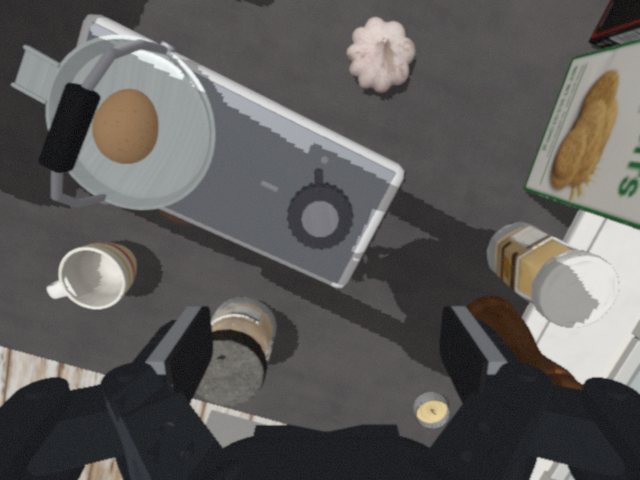

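The wrist view shows the hub at (320,219), pointer tip (319,171), bar (269,187), bail grip middle (69,127) and cup on the pan's right. The fingers are clear of the jar. I'll refine the points with this third view.

```bash
python3 - <<'E'
import pickle,numpy as np
from h import *
d=pickle.load(open("d0.pkl","rb"));w=pickle.load(open("w1.pkl","rb"));S=lambda x,y:ray(d["scene"],230+x/3.8,190+y/3.4);T=lambda x,y:ray(d["top"],280+x/3.8,170+y/3.8)
for n,s,t,wp in[("hub",(611,248),(200,104),(320,219)),("bar",(497,317),(185,206),(269,187)),("ptr",(541,233),(137,133),(319,171)),("grip",(239,237),(167,380),(70,127))]:
    x,e=tri([S(*s),T(*t),ray(w,*wp)]);print(n,np.round(x,4),round(e,4),"wrist atz",np.round(atz(ray(w,*wp),x[2]),4))
print("cup rim",atz(ray(w,92,279),.049))
rel([.67,-.036,.06],6)
E
```

```text
hub [ 0.6692 -0.0356  0.071 ] 0.0017 wrist atz [ 0.6681 -0.0352  0.071 ]
bar [ 0.6203 -0.0294  0.0384] 0.0017 wrist atz [ 0.6195 -0.0299  0.0384]
ptr [ 0.657  -0.0019  0.0521] 0.0012 wrist atz [ 0.6559 -0.0017  0.0521]
grip [ 0.511  -0.0137  0.1391] 0.0016 wrist atz [ 0.5102 -0.0131  0.1391]
cup rim [ 0.4929049  -0.15776109  0.049     ]
t 3.03 pos [ 0.6728 -0.0324  0.2492] ypsi 0.3233 d tool [-0.0027 -0.0036  0.1892] per row [-0.0004 -0.0006  0.0315] F [-0.   0.2 -0.6] gap 0.999 grip 0.0 j6 -0.49
```

In the tool's units: 0.03 m / 0.5 = 0.06, -0.0044 m / 0.5 = -0.0088.

```bash
python3 drive.py '[[-0.004, -0.0088, 0.04, 0], [0, 0, 0.06, 0], [0, 0, 0.06, 0], [0, 0, 0.06, 0], [0, 0, 0.06, 0], [0, 0, 0.048, 0], [0, 0, 0.024, 0], [0, 0, 0, 0]]' >/dev/null
python3 drive.py '[[0, 0, 0.024, 0], [0, 0, 0, 0], [0, 0, 0, 0]]' >/dev/null
python3 -c "
from h import *;rel([.6693,-.0357,.06])"
```

```text
t 3.95 pos [ 0.6696 -0.0354  0.0628] ypsi 0.3242 d tool [-0.0002 -0.0004  0.0028] per row [-0.0002 -0.0004  0.0028] F [0.1 0.2 0.4] gap 1.0 grip 0.0 j6 -0.49
```

Well centred. Now close on the collar with moderate force.

In the tool's units: 0.001 m / 0.5 = 0.002.

```bash
python3 drive.py '[[0, 0, 0.002, 0], [0, 0, 0, 0], [0, 0, 0, 0], [0, 0, 0, 0], [0, 0, 0, 0], [0, 0, 0, 0], [0, 0, 0, 0], [0, 0, 0, 0]]' 0 40 >/dev/null
python3 drive.py '[[0, 0, 0, 0], [0, 0, 0, 0], [0, 0, 0, 0], [0, 0, 0, 0]]'  >/dev/null
python3 -c "
from h import *;rel([.6693,-.0357,.06])"
```

```text
t 4.95 pos [ 0.6687 -0.0359  0.0621] ypsi 0.3238 d tool [0.     0.0007 0.0021] per row [0.     0.0007 0.0021] F [-12.7  -2.7  14.2] gap 0.598 grip 40.7 j6 -0.49
```

In the tool's units: -0.001 m / 0.5 = -0.002, -0.0007 m / 0.5 = -0.0014, -0.08 rad / 3.1416 = -0.0255.

```bash
python3 drive.py '[[0, -0.0014, -0.002, 0], [0, 0, 0, -0.0255], [0, 0, 0, -0.0255], [0, 0, 0, -0.0255], [0, 0, 0, -0.0255], [0, 0, 0, -0.0255], [0, 0, 0, -0.0255], [0, 0, 0, -0.0255]]' >/dev/null
python3 -c "
from h import *;rel([.6693,-.0357,.06])"
python3 drive.py '[[0, 0, 0, -0.0255], [0, 0, 0, -0.0255], [0, 0, 0, -0.0255], [0, 0, 0, -0.0255], [0, 0, 0, -0.0255], [0, 0, 0, -0.0255], [0, 0, 0, -0.0159], [0, 0, 0, 0]]' >/dev/null
python3 drive.py '[[0, 0, 0, 0], [0, 0, 0, 0]]'>/dev/null
python3 -c "
from h import *;rel([.6693,-.0357,.06])"
```

```text
t 5.62 pos [ 0.6688 -0.0358  0.0623] ypsi 0.8879 d tool [-0.0003  0.0004  0.0023] per row [-0.0003  0.0004  0.0023] F [ 1.3 -0.1 -0.2] gap 0.595 grip 44.7 j6 -1.06
t 6.45 pos [ 0.6689 -0.0356  0.0623] ypsi 1.4121 d tool [-0.0004 -0.      0.0023] per row [-0.0004 -0.      0.0023] F [1.9 3.  0.8] gap 0.595 grip 44.7 j6 -1.58
```

In the tool's units: -0.03 m / 0.5 = -0.06, -0.02 m / 0.5 = -0.04.

```bash
python3 drive.py '[[0, 0, 0, 0], [0, 0, 0, 0], [0, 0, 0, 0], [0, 0, 0, 0], [0, 0, 0, 0], [0, 0, 0, 0]]' 1.0 >/dev/null
python3 drive.py '[[0, 0, -0.02, 0], [0, 0, -0.06, 0], [0, 0, -0.06, 0], [0, 0, -0.06, 0], [0, 0, -0.06, 0], [0, 0, -0.06, 0], [0, 0, -0.04, 0], [0, 0, 0, 0]]' >/dev/null
python3 - <<'E'
from h import *;rel([.511,-.0137,.23])
from cell import bot, viewer, finish_job
import cv2,pickle
c=viewer.capture("wrist");pickle.dump(c,open("w2.pkl","wb"));cv2.imwrite("pics/w2.png",c["pixels"])
c=viewer.capture("scene");pickle.dump(c,open("s2.pkl","wb"));cv2.imwrite("pics/s2.png",c["pixels"])
E
```

```text
t 7.62 pos [ 0.6697 -0.0359  0.2482] ypsi 1.4139 d tool [ 0.1603 -0.0029  0.017 ] per row [ 0.1603 -0.0029  0.017 ] F [-0.8 -0.8  0.6] gap 1.0 grip 0.0 j6 -1.58
```

View pics/w2.png

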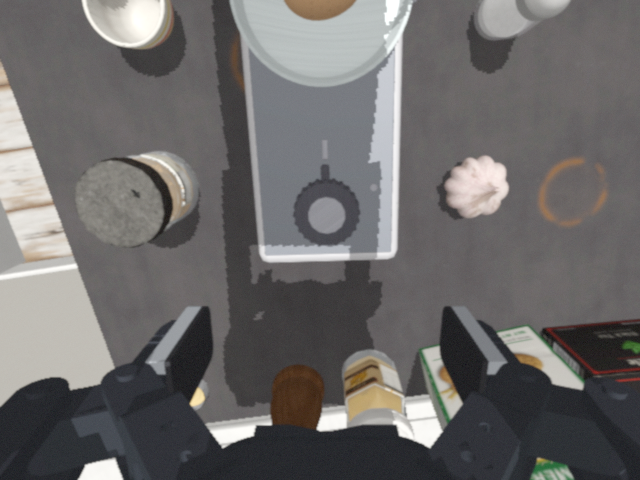

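The pointer (325,168) now stands in line with the bar (325,149) and hub (326,215). I'll check it numerically, then plan the grasp.

```bash
python3 - <<'E'
import pickle
from h import *
w=pickle.load(open("w2.pkl","rb"));h=atz(ray(w,326,215),.072);p=atz(ray(w,325,167),.051);b=atz(ray(w,325,149),.038)
a=lambda q:np.degrees(np.arctan2(*(q-h)[1::-1]))
print(h,p,b,a(p),a(b))
E
```

```text
[ 0.66706728 -0.03552567  0.072     ] [ 0.63227925 -0.03086308  0.051     ] [ 0.61903644 -0.02879667  0.038     ] 172.36622394918496 172.02491397318587
```

```bash
python3 - <<'E'
import pickle,cv2
from h import *
d=pickle.load(open("d0.pkl","rb"));w=pickle.load(open("w1.pkl","rb"))
for n,c,(x0,y0,x1,y1) in(("top",d["top"],(300,255,345,285)),("wrist",w,(30,75,105,180)),("scene",d["scene"],(275,235,305,280))):
    g=c["pixels"][y0:y1,x0:x1].max(2); m=(g<55).astype(np.uint8)
    k,l,s,ce=cv2.connectedComponentsWithStats(m);i=1+s[1:,4].argmax()
    ys,xs=np.nonzero(l==i);P=np.c_[xs,ys].astype(np.float32);mu,ev=cv2.PCACompute(P,None);mu=mu[0]
    a=mu-ev[0]*10;b=mu+ev[0]*10
    A=atz(ray(c,a[0]+x0,a[1]+y0),.14);B=atz(ray(c,b[0]+x0,b[1]+y0),.14);v=B-A
    print(n,s[i],mu+[x0,y0],"ctr",atz(ray(c,mu[0]+x0,mu[1]+y0),.14),"axis deg",np.degrees(np.arctan2(v[1],v[0]))%180)
T=lambda x,y:atz(ray(d["top"],280+x/3.8,170+y/3.8),.064)
v=T(40,373)-T(283,425);print(np.degrees(np.arctan2(v[1],v[0])),T(40,373),T(283,425))
E
```

```text
top [13 11 23  8 77] [324.62337685 268.63636398] ctr [ 0.512537   -0.01501087  0.14      ] axis deg 76.60950800314586
wrist [   0    8   69   97 4163] [ 60.15709877 131.8878212 ] ctr [ 0.50573209 -0.01740215  0.14      ] axis deg 72.06312070242865
scene [ 10   3  16  39 401] [292.7481308  255.68828011] ctr [ 0.51497662 -0.0082165   0.14      ] axis deg 69.55759312429315
77.62813890362618 [0.52372489 0.05093941 0.064     ] [ 0.4955302  -0.07759836  0.064     ]
```

In the tool's units: 0.035 m / 0.5 = 0.07, -0.0029 m / 0.5 = -0.0058, 0.11 rad / 3.1416 = 0.035.

```bash
python3 drive.py '[[0.04, 0, 0, 0], [0.07, 0, 0, 0], [0.07, 0, 0, 0], [0.07, 0, 0, 0], [0.04, 0, 0, 0], [0.0306, -0.0058, 0, 0], [0, 0, 0, 0.035], [0, 0, 0, 0.035]]' >/dev/null
python3 drive.py '[[0, 0, 0, 0.0382], [0, 0, 0, 0.0382], [0, 0, 0, 0.0382], [0, 0, 0, 0.0382], [0, 0, 0, 0.0382], [0, 0, 0, 0.0382], [0, 0, 0, 0.0382], [0, 0, 0, 0.0382]]' >/dev/null
python3 drive.py '[[0, 0, 0, 0.0382], [0, 0, 0, 0.0382], [0, 0, 0, 0.0382], [0, 0, 0, 0.0204], [0, 0, 0, 0], [0, 0, 0, 0]]' >/dev/null
python3 - <<'E'
from h import *;rel([.511,-.0137,.14])
from cell import bot, viewer, finish_job
import cv2,pickle
c=viewer.capture("wrist");pickle.dump(c,open("w3.pkl","wb"));cv2.imwrite("pics/w3.png",c["pixels"])
E
```

```text
t 9.55 pos [ 0.5096 -0.0135  0.2414] ypsi -0.1875 d tool [0.     0.0015 0.1014] per row [0.     0.0015 0.1014] F [ 1.  -0.  -0.4] gap 1.001 grip 0.0 j6 0.01
```

View pics/w3.png

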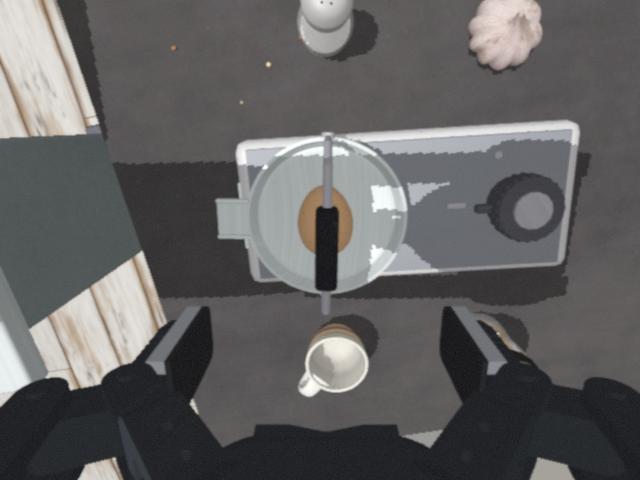

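The bar (centre about 327,249, spanning rows 207–291) is square to the fingers, so the tool yaw is right. The egg lies in the middle, and the cup is at (336,363).

```bash
python3 - <<'E'
import pickle
from h import *
d=pickle.load(open("d0.pkl","rb"));w1=pickle.load(open("w1.pkl","rb"));w=pickle.load(open("w3.pkl","rb"))
r=[ray(w1,70,127),ray(w,327,249),ray(d["scene"],230+239/3.8,190+237/3.4),ray(d["top"],280+167/3.8,170+380/3.8)]
x,e=tri(r);print(x,e,tri(r[:2]),"w3 at .14",atz(r[1],.14),"top face len",atz(ray(w,327,207),.146)-atz(ray(w,327,291),.146))
cup=atz(ray(w,338,363),.049);print("cup",cup, "dir deg",np.degrees(np.arctan2(cup[1]-x[1],cup[0]-x[0]))%360)
rel(x)
E
```

```text
[ 0.51057963 -0.01389816  0.13933044] 0.0019150482629512753 (array([ 0.50967302, -0.01380243,  0.13860956]), np.float64(0.0006409647381581226)) w3 at .14 [ 0.50962047 -0.01401481  0.14      ] top face len [0.009712   0.05146817 0.        ]
cup [ 0.49345694 -0.15580656  0.049     ] dir deg 263.11993994613624
t 9.6 pos [ 0.5097 -0.0135  0.2415] ypsi -0.1872 d tool [-0.0002  0.001   0.1022] per row [-0.0002  0.001   0.1022] F [-0.1 -0.4 -0.1] gap 1.001 grip 0.0 j6 0.01
```

In the tool's units: 0.025 m / 0.5 = 0.05, 0.02 m / 0.5 = 0.04.

```bash
python3 drive.py '[[0, 0.0014, 0.04, 0], [0, 0, 0.05, 0], [0, 0, 0.05, 0], [0, 0, 0.04, 0], [0, 0, 0.02, 0], [0, 0, 0, 0], [0, 0, 0, 0], [0, 0, 0, 0]]' >/dev/null
python3 -c "
from h import *;rel([.5102,-.0138,.139])"
python3 drive.py '[[0, 0, 0.002, 0], [0, 0, 0, 0], [0, 0, 0, 0], [0, 0, 0, 0], [0, 0, 0, 0], [0, 0, 0, 0], [0, 0, 0, 0], [0, 0, 0, 0]]' 0 60 >/dev/null
python3 drive.py '[[0, 0, 0, 0], [0, 0, 0, 0], [0, 0, 0, 0], [0, 0, 0, 0], [0, 0, 0, 0], [0, 0, 0, 0], [0, 0, 0, 0], [0, 0, 0, 0]]' >/dev/null
python3 -c "
from h import *;rel([.5102,-.0138,.139])"
```

```text
t 10.27 pos [ 0.5112 -0.0138  0.1434] ypsi -0.1893 d tool [-0.0002 -0.001   0.0044] per row [-0.0002 -0.001   0.0044] F [-0.7 -0.7 -0.9] gap 0.996 grip 0.0 j6 0.01
t 11.6 pos [ 0.5106 -0.0137  0.1412] ypsi -0.19 d tool [-0.0002 -0.0004  0.0022] per row [-0.0002 -0.0004  0.0022] F [-2.4  0.4  5.3] gap 0.146 grip 59.4 j6 0.01
```

In the tool's units: -0.0035 m / 0.5 = -0.007, -0.003 m / 0.5 = -0.006.

```bash
python3 drive.py '[[0, 0, -0.0014, 0], [0, 0, -0.0014, 0], [0, 0, -0.002, 0], [0, 0, -0.003, 0], [0, 0, -0.004, 0], [0, 0, -0.005, 0], [0, 0, -0.006, 0], [0, 0, -0.007, 0]]' >/dev/null
python3 -c "
from h import *;rel([.5106,-.0137,.222])"
python3 drive.py '[[0, 0, -0.008, 0], [0, 0, -0.008, 0], [0, 0, -0.008, 0], [0, 0, -0.008, 0], [0, 0, -0.008, 0], [0, 0, -0.008, 0], [0, 0, -0.008, 0], [0, 0, -0.008, 0]]' >/dev/null
python3 drive.py '[[0, 0, -0.008, 0], [0, 0, -0.008, 0], [0, 0, -0.008, 0], [0, 0, -0.008, 0], [0, 0, -0.008, 0], [0, 0, -0.007, 0], [0, 0, -0.006, 0], [0, 0, -0.005, 0]]' >/dev/null
python3 drive.py '[[0, 0, -0.004, 0], [0, 0, -0.003, 0], [0, 0, -0.002, 0], [0, 0, -0.001, 0], [0, 0, 0, 0], [0, 0, 0, 0], [0, 0, 0, 0], [0, 0, 0, 0]]' >/dev/null
python3 - <<'E'
from h import *;rel([.5106,-.0137,.222])
from cell import bot, viewer, finish_job
import cv2,pickle,numpy as np
a=viewer.capture("scene")["pixels"][100:400,180:460];b=viewer.capture("wrist")["pixels"]
b=cv2.resize(b,(400,300));cv2.imwrite("pics/c4.png",np.hstack([a,b]))
E
```

```text
t 12.27 pos [ 0.5106 -0.0137  0.1562] ypsi -0.19 d tool [-0.     -0.     -0.0658] per row [-0.     -0.     -0.0658] F [-0.4  0.1 -2. ] gap 0.152 grip 58.4 j6 0.01
t 14.27 pos [ 0.5106 -0.0137  0.2218] ypsi -0.19 d tool [-0.      0.     -0.0002] per row [-0.      0.     -0.0002] F [-0.2 -0.2 -2. ] gap 0.153 grip 58.5 j6 0.01
```

View pics/c4.png

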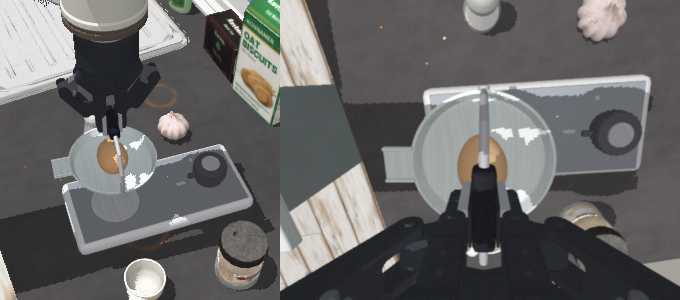

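The pan is lifted 80 mm with the egg still in the middle and the collar unmoved. Now the gentle level turn, anticlockwise by about 1.63 rad.

In the tool's units: -0.05 rad / 3.1416 = -0.0159.

```bash
python3 drive.py '[[0, 0, 0, -0.0032], [0, 0, 0, -0.0064], [0, 0, 0, -0.0095], [0, 0, 0, -0.0127], [0, 0, 0, -0.0159], [0, 0, 0, -0.0159], [0, 0, 0, -0.0159], [0, 0, 0, -0.0159]]' >/dev/null
python3 drive.py '[[0, 0, 0, -0.0159], [0, 0, 0, -0.0159], [0, 0, 0, -0.0159], [0, 0, 0, -0.0159], [0, 0, 0, -0.0159], [0, 0, 0, -0.0159], [0, 0, 0, -0.0159], [0, 0, 0, -0.0159]]' >/dev/null
python3 drive.py '[[0, 0, 0, -0.0159], [0, 0, 0, -0.0159], [0, 0, 0, -0.0159], [0, 0, 0, -0.0159], [0, 0, 0, -0.0159], [0, 0, 0, -0.0159], [0, 0, 0, -0.0159], [0, 0, 0, -0.0159]]' >/dev/null
python3 drive.py '[[0, 0, 0, -0.0159], [0, 0, 0, -0.0159], [0, 0, 0, -0.0159], [0, 0, 0, -0.0159], [0, 0, 0, -0.0159], [0, 0, 0, -0.0159], [0, 0, 0, -0.0159], [0, 0, 0, -0.0159]]' >/dev/null
python3 drive.py '[[0, 0, 0, -0.0127], [0, 0, 0, -0.0095], [0, 0, 0, -0.0064], [0, 0, 0, -0.0064], [0, 0, 0, -0.0032], [0, 0, 0, -0.0032], [0, 0, 0, 0], [0, 0, 0, 0]]' >/dev/null
python3 drive.py '[[0, 0, 0, 0], [0, 0, 0, 0], [0, 0, 0, 0], [0, 0, 0, 0], [0, 0, 0, 0], [0, 0, 0, 0]]' >/dev/null
python3 - <<'E'
from h import *;rel([.5106,-.0137,.222])
from cell import bot, viewer, finish_job
import cv2,pickle,numpy as np
s=viewer.capture("scene");t=viewer.capture("top");pickle.dump((s,t),open("d5.pkl","wb"))
a=cv2.resize(s["pixels"][190:420,200:400],None,fx=2,fy=2);b=cv2.resize(t["pixels"][190:340,270:430],(400,375));b=np.vstack([b,np.zeros((85,400,3),np.uint8)])
cv2.imwrite("pics/c5.png",np.hstack([a,b]))
E
```

```text
t 18.2 pos [ 0.5106 -0.0137  0.2219] ypsi 1.44 d tool [ 0.     -0.     -0.0001] per row [ 0.     -0.     -0.0001] F [ 0.  -0.  -2.8] gap 0.149 grip 58.5 j6 -1.62
```

View pics/c5.png

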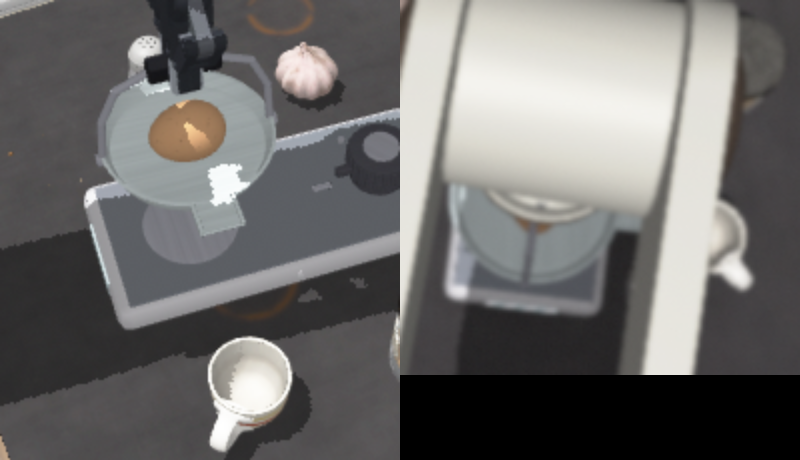

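The lip (end about 312,305 in the scene picture) points at the cup (325,378). The egg sits in the middle. A final numeric check of direction and stillness:

```bash
python3 - <<'E'
import pickle
from h import *
from cell import bot, viewer, finish_job
s,t=pickle.load(open("d5.pkl","rb"));c=np.array([.5106,-.0137])
l=atz(ray(s,312,305.5),.146);k=atz(ray(s,325,377),.049);e=atz(ray(s,293.5,255.5),.147)
f=lambda p:np.degrees(np.arctan2(p[1]-c[1],p[0]-c[0]))%360
print(l,np.hypot(*(l[:2]-c)),f(l),k,f(k),"egg",e)
o=bot.get_obs();print(np.abs(o["qvel"]).max(),o["t"],np.round(o["tool_rot"],3)[:,2])
E
```

```text
[ 0.50145661 -0.10291155  0.146     ] 0.08967888076770182 264.1481249933235 [ 0.49415529 -0.1592931   0.049     ] 263.55576536710356 egg [ 0.51396803 -0.0137789   0.147     ]
0.0011910412560804866 18.3 [-0. -0. -1.]
```

The lip stands at 264.1° and the cup at 263.6°. The egg is within about 3 mm of the middle, and the pan is level and still.

```bash
python3 -c "
from cell import bot, viewer, finish_job
print(finish_job())"
```

```text
the job is handed in; nothing more can be done
None
```

I turned the collar to the locked mark, lifted the pan straight up 8 cm, turned it until its lip pointed at the cup (within about 1°), and handed the job in at about 18 s while still holding the pan level and still, with the egg in the middle.

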